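# Slide the brass packing plate over the edge and put it in the tray

## Robot

A 7-joint arm with a two-finger parallel gripper is mounted at the origin on a cart in front of the work surface, level with it; the furniture and walls round the work are solid. World frame = base frame: x ahead of the robot, y to its left, z up, the work surface at z = 0. Lengths are in m, angles in rad, forces in N, time in s.
With the tool pointing down it reaches from about 0.4 to 0.875 m from the base axis. Payload 19.3 kg.
Tool frame: the origin (TCP) lies at the very end of the fingers, on their centre line; the grasp point (between the pads) lies 19 mm behind it; z points along the fingers, y is the line along which they close (so a half turn about z gives the same grasp; the last joint's range is limited). The gripper opens to 85 mm and grips with 20 to 120 N. Pads are 22 mm wide; open, the fingers measure 114 mm over their backs; the gripper's body (76 mm by 85 mm) begins 54 mm behind the grasp point. The pads swing forward as they close: fully open they stand 13 mm farther back than shut.
Start: joints at [1.076, 0.521, -0.036, 1.599, 0.021, 1.021, -0.113], TCP at [0.258, -0.569, 0.231] pointing down, gripper open.
Joint ranges: [-2.91, 2.91], [-0.3, 2.13], [-1.5, 1.42], [0.17, 2.43], [-1.26, 4.41], [0.16, 1.93], [-2.52, 2.52]. Speed limits (rad/s): [1.89, 1.89, 2.39, 2.39, 3.01, 3.01, 3.01].

## Interface

Orientations are given as [roll, pitch, yaw] about the fixed x, y, z axes, in that order (R = Rz(yaw) Ry(pitch) Rx(roll)).
In Python, from workcell import monitor, viewer, bot gives the robot as it stands.
- The arm moves only by the tool move_arm, never from a script. Its arguments are lists of equal length, an entry for each row: "gripper": the opening, from 0 (shut) to 1 (fully open); "linear": the shift along the tool's x, y, z in cm, a list of three; "twist": the turn about the tool's z in degrees. A call has 1 to 8 rows; each row shifts and turns the commanded pose from where the row before left it, along the tool's axes as they then stand; what a row does not reach is not made up. A row lasts 1/10 s, in which the tool goes at most 50 mm and 8.59 degrees, less where a joint would pass 70% of its speed; a pose out of reach is approached as far as the arm can. A call with a gripper value outside its range is refused whole. The fingers move at their own pace and stop on an object; "squeeze" is the grip in N (left out, the last holds). Time passes only in rows, so rows that do not move let the fingers close. It gives the time, the measured TCP pose, the force, the opening and the grip force at its end, in the units of the state.
- monitor.observe(): the state, without advancing time (a new reading comes with each control period).
- viewer.grab_frame(name): name is "scene" or "top" or "wrist"; returns a dict with "img" (480x640x3 uint8, red, green, blue), "K" (3x3 intrinsics, pixels), "k1" (the pictures are not rectified: a ray, as slopes to the right and down, at radius r is drawn at 1 + k1 r^2 times it, then the intrinsics apply), "eye" and "rotation" of the camera in the world. Camera axes: x right, y up, looking along -z (the intrinsics and any distortion apply to the point x, -y, -z); pixel columns grow to the right and rows downward; lengths in m; the calibration is good to about 2 mm. A picture is of the moment at which its call begins. There is no depth.
- bot.job_done(): hands the job in; it is judged then, once.
The state is a dict: "clock": time; "qpos": joint angles; "qd": joint speeds; "joint_efforts": joint torques, N m; "position": TCP position; "tool_rot": TCP orientation; "force": force on the tool from outside, world axes, zero at the start; "moment": the same for the moment, N m; "grip_width": finger opening in m; "finger_force": force on a finger pad.
Only numpy, scipy, OpenCV 4.12 (cv2) and the standard library are available. Lean on these libraries where they do the work, as an engineer would, in place of code of your own. Each camera call takes 0.05 s, during which the arm holds its last target. There are 200 camera calls.

## Task

Of the two flat plates lying close together on the black granite block, take the brass one: slide it straight towards the robot until about a third of its length overhangs the block's front edge, then grip it by the overhanging end, across its width, and lift it off. Lower it into the blue tray, set it down flat on the tray's floor and let go. Leave the steel plate where it lies on the block.

Things in the scene. Friction and masses are not known exactly. Their poses are not given: they have to be found in the camera images.
- brass_plate: brass-coloured (yellow) flat plate with two small holes, 120 mm long (x), 46 mm wide (y), 10 mm thick, 0.2-0.4 kg, loose. Origin: centre of its underside. Lies on the granite block, its length along the block's x within 0.03 rad, near end 10-30 mm behind the block's front edge; gap of only 5-14 mm to the steel plate beside it; which lies left varies. It slides freely on the granite.
- steel_plate: steel-grey flat packing plate of the same shape and size (120 x 46 x 10 mm), loose, lying beside the brass plate. Same origin and axes.
- granite_block: black granite block, fixed: 200 mm long (x), 150 mm wide (y), top surface 50 mm above the bench. Origin: centre of its underside, z up; its front edge, nearest the robot, is at x = -0.100 in its own frame; turned -0.35 to -0.05 rad about z. At least 40 mm of bare granite lie behind the plates' far ends. A tall gauge stand stands to its left.
- tray: shallow blue open tray, dark lining, fixed: outside 180 mm long (x, away from the robot), 130 mm wide (y), walls 4 mm thick and 20 mm high, inner floor about 4 mm above the bench. Origin: centre of its underside, z up, turned -0.55 to -0.15 rad about z. It stands to the right of the granite block.

How it is judged:
By the outcome, as a careful person would: the job done as asked, in the order asked, and still so for the second after the job is handed in, with the robot touching nothing.
It also fails if it takes over 53 s, if anything falls off the work surface, if the arm or the gripper's body presses on something with over 40 N, if the wrist force passes 120 N, or if a joint passes its speed limit or range.

## Working session

There is one attempt and no reset: what is moved stays moved. The work goes in short steps, Python scripts to look and compute and a tool call to move; the robot and the scene stay as the last step left them, time stands still between calls to the robot, and variables do not carry over. Pictures are saved under pics/ and viewed, at most 11 in all, crops included, and the job is handed in when it is done.

Besides the shell and the picture viewer there is one more tool, called after ">>>" as a command line: name --pt "numbers of a row" for each row, then --argument value for the rest. move_arm: Moves the arm, as the interface text tells. Its arguments: {"type":"object","properties":{"gripper":{"type":"array"},"linear":{"type":"array"},"twist":{"type":"array"},"squeeze":{"type":"number"}},"required":["gripper","linear","twist"]}

```bash
mkdir -p pics
cat > h.py <<'E'
import numpy as np, cv2
from workcell import monitor, viewer, bot
def grab(n,save=None):
    f=viewer.grab_frame(n)
    if save: cv2.imwrite('pics/'+save,f['img'][:,:,::-1])
    return f
def cast(f,uv,z):
    uv=np.asarray(uv,float).reshape(-1,1,2)
    p=cv2.undistortPoints(uv,np.array(f['K'],float),np.array([f['k1'],0,0,0],float)).reshape(-1,2)
    d=np.c_[p[:,0],-p[:,1],-np.ones(len(p))]@np.array(f['rotation']).T
    e=np.array(f['eye']); return e+d*((z-e[2])/d[:,2])[:,None]
E
python3 - <<'E'
from h import *
s=monitor.observe(); print({k:np.round(v,3) for k,v in s.items()})
for n in('scene','top'):
    f=grab(n,n+'0.png'); print(n,f['eye'],np.round(f['rotation'],3).tolist(),f['K'][0][0],f['k1'])
E
```

```text
{'clock': np.float64(0.0), 'qpos': array([ 1.076,  0.522, -0.036,  1.6  ,  0.021,  1.021, -0.113]), 'qd': array([ 0.   ,  0.001, -0.001,  0.002, -0.   , -0.   , -0.001]), 'joint_efforts': array([ 1.0000e-03, -9.2711e+01,  1.9800e+00, -3.6993e+01,  1.8000e-02,
        8.0000e-03, -0.0000e+00]), 'position': array([ 0.257, -0.569,  0.231]), 'tool_rot': array([-3.14 ,  0.   ,  0.425]), 'force': array([-0.178,  0.102, -1.229]), 'moment': array([ 0.011, -0.038, -0.031]), 'finger_force': np.float64(0.0), 'grip_width': np.float64(0.085)}
scene [0.13851327 0.06364086 0.71982229] [0.697, -0.007, -2.381] 462.8408437469928 0.03947273677657819
top [ 0.37254062 -0.31586295  0.89408609] [0.188, 0.018, -1.582] 624.6352454905851 0.07551971370828404
```

```bash
sed -i 's/^import numpy.*/&\nfrom scipy.spatial.transform import Rotation as Rn/; s/np.array(f\[.rotation.\]).T/Rn.from_euler("xyz",f["rotation"]).as_matrix().T/' h.py; cat h.py|head -12; python3 -c "
import cv2,numpy as np
print(cv2.imread('pics/top0.png').shape)"
```

```text
import numpy as np, cv2
from scipy.spatial.transform import Rotation as Rn
from workcell import monitor, viewer, bot
def grab(n,save=None):
    f=viewer.grab_frame(n)
    if save: cv2.imwrite('pics/'+save,f['img'][:,:,::-1])
    return f
def cast(f,uv,z):
    uv=np.asarray(uv,float).reshape(-1,1,2)
    p=cv2.undistortPoints(uv,np.array(f['K'],float),np.array([f['k1'],0,0,0],float)).reshape(-1,2)
    d=np.c_[p[:,0],-p[:,1],-np.ones(len(p))]@Rn.from_euler("xyz",f["rotation"]).as_matrix().T
    e=np.array(f['eye']); return e+d*((z-e[2])/d[:,2])[:,None]
(480, 640, 3)
```

View pics/top0.png

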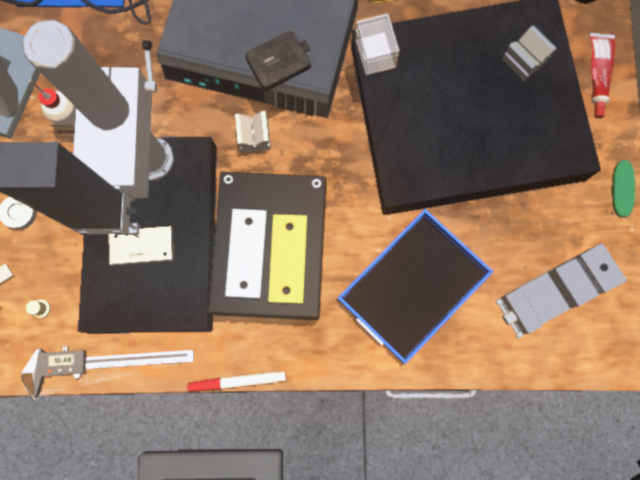

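View pics/scene0.png

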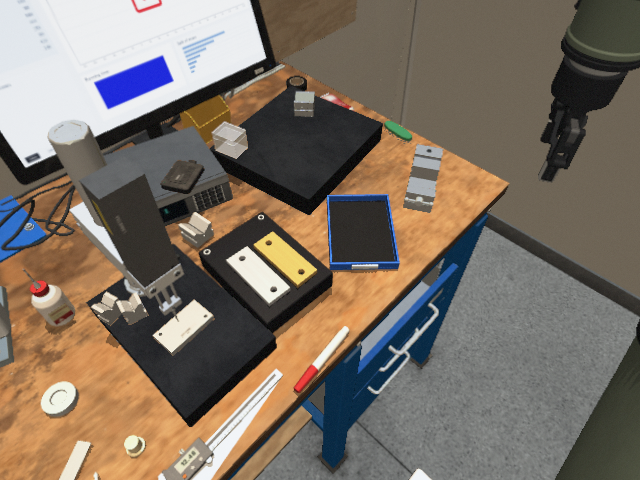

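Top view: brass plate at about (270–307, 215–303), right of the steel one (227–266, 208–298). The block is at (212–326, 173–320) and the tray centre is near (415, 287), turned clockwise. The scene view confirms this, and the gauge stand is well to the left. Next I'll measure.

```bash
cat >> h.py <<'E'
def quad(m,f,z,name):
    c=max(cv2.findContours(m,cv2.RETR_EXTERNAL,cv2.CHAIN_APPROX_NONE)[0],key=cv2.contourArea)
    P=cast(f,c.reshape(-1,2),z)[:,:2].astype(np.float32)
    (cx,cy),sz,a=cv2.minAreaRect(P*1000)
    b=cv2.boxPoints(((cx,cy),sz,a))
    if sz[0]<sz[1]: a+=90; sz=sz[::-1]
    a=(a+90)%180-90
    if name!='tray' and 0: pass
    print(name,'c',round(cx,1),round(cy,1),'size',np.round(sz,1),'yaw',round(np.radians(a),3))
    return cx/1000,cy/1000,np.radians(a),c
def mask(f,k):
    hsv=cv2.cvtColor(f['img'],cv2.COLOR_RGB2HSV)
    lo,hi={'brass':((24,100,90),(34,255,255)),'blue':((105,130,60),(125,255,255)),'steel':((0,0,190),(180,40,255)),'dark':((0,0,0),(180,255,85))}[k]
    return cv2.inRange(hsv,lo,hi)
def roi(m,x0,x1,y0,y1):
    o=np.zeros_like(m); o[y0:y1,x0:x1]=m[y0:y1,x0:x1]; return o
E
python3 - <<'E'
from h import *
f=grab('top')
quad(roi(mask(f,'brass'),255,320,200,320),f,.06,'brass')
quad(roi(mask(f,'steel'),220,275,200,310),f,.06,'steel')
quad(roi(mask(f,'blue'),330,500,200,370),f,.02,'tray')
x0,x1,y0,y1=195,340,160,335
g=f['img'][y0:y1,x0:x1]
hsv=cv2.cvtColor(f['img'],cv2.COLOR_RGB2HSV)
print(f['img'][300:330:2,255].tolist())
print(f['img'][250,318:334:2].tolist(), f['img'][166:182:2,270].tolist(), f['img'][250,206:226:2].tolist())
cv2.imwrite('pics/crop.png',cv2.resize(g[:,:,::-1],None,fx=3.4,fy=3.4,interpolation=cv2.INTER_CUBIC))
E
```

```text
brass c 518.2 -253.9 size [121.9  47.7] yaw -0.051
steel c 526.6 -197.0 size [120.4  46.6] yaw -0.066
tray c 484.5 -429.4 size [178.3 126.9] yaw -0.789
[[97, 88, 83], [106, 95, 89], [105, 95, 89], [104, 94, 87], [103, 94, 87], [107, 96, 88], [105, 94, 86], [79, 67, 59], [86, 68, 53], [149, 105, 71], [157, 111, 74], [173, 121, 80], [229, 162, 103], [230, 163, 102], [232, 166, 106]]
[[112, 100, 89], [101, 88, 77], [122, 91, 62], [222, 157, 97], [227, 163, 101], [223, 157, 97], [224, 160, 101], [224, 161, 101]] [[168, 119, 80], [163, 114, 77], [167, 117, 77], [177, 120, 77], [103, 79, 65], [91, 81, 72], [90, 80, 74], [90, 80, 75]] [[65, 66, 67], [62, 62, 61], [54, 54, 52], [61, 59, 55], [88, 79, 74], [90, 83, 81], [90, 85, 82], [93, 87, 85], [92, 86, 85], [93, 87, 85]]
```

View pics/crop.png

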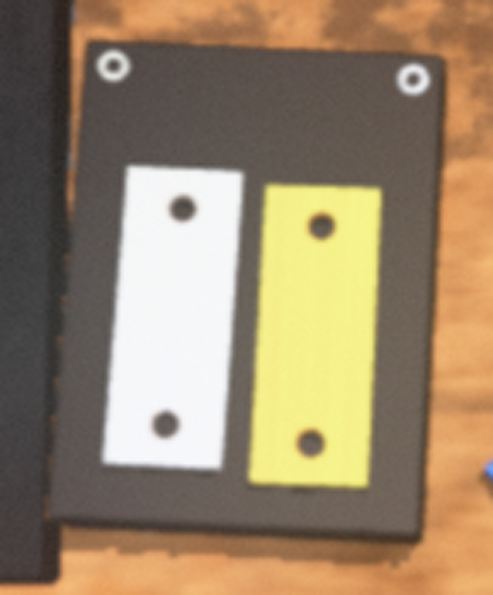

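The crop shows the block's front edge at about full-image row 313 near column 255, the brass plate's near end at about row 302, and bare granite behind the plates. The tray yaw came out as -0.79, outside the stated range, so I'll check it with the scene camera.

Run:
```python
from h import *
f=grab('scene')
quad(roi(mask(f,'brass'),245,325,220,295),f,.06,'brass')
quad(roi(mask(f,'steel'),220,295,240,310),f,.06,'steel')
quad(roi(mask(f,'blue'),322,402,190,272),f,.02,'tray')
f=grab('top')
# front edge: gradient along columns, sub-pixel max drop of brightness between granite top and front face
g=cv2.GaussianBlur(f['img'],(3,3),0).astype(int).sum(2)
pts=[]
for c in range(225,312,4):
    col=g[300:330,c]; 
    r=next((i for i in range(4,25) if col[i]<0.88*np.median(col[4:9])),None)
    if r: pts.append((c,300+r-.5))
P=cast(f,pts,.05)[:,:2]; l=cv2.fitLine(P.astype(np.float32),cv2.DIST_HUBER,0,.001,.001).ravel()
print('front',np.round(np.array(pts)[::5],1).tolist(),l, 'x at y=-.255:',l[2]+l[0]/l[1]*(-.255-l[3]),'yaw',np.arctan2(-l[0],l[1]))
g=f['img'].astype(int).sum(2); pts=[]
for r in range(185,310,6):
    row=f['img'][r,305:345,0].astype(int); i=np.argmax(np.diff(row)>40); pts.append((305+i+.5,r))
P=cast(f,pts,.05)[:,:2]; l=cv2.fitLine(P.astype(np.float32),cv2.DIST_HUBER,0,.001,.001).ravel()
print('right',np.round(l,4),'yaw',np.arctan(l[1]/l[0]))
s=monitor.observe();print(s['clock'],s['position'],s['tool_rot'])
```

```text
brass c 518.1 -257.3 size [116.7  36.4] yaw -0.031
steel c 526.9 -197.4 size [119.3  45.7] yaw -0.059
tray c 482.0 -424.9 size [191.7 129.4] yaw -0.787
front [[225.0, 311.5], [245.0, 312.5], [265.0, 313.5], [285.0, 314.5], [305.0, 315.5]] [ 0.06271114  0.99803174  0.44533178 -0.20916897] x at y=-.255: 0.44245198 yaw -0.06275232
right [ 0.9981 -0.0611  0.5133 -0.2996] yaw -0.061104063
0.25 [ 0.25749207 -0.56933797  0.23102429] [-3.14108931e+00  4.45614152e-05  4.24763791e-01]
```

Both views agree: the tray yaw is -0.787, so I'll align to that. Brass centre is (0.518, -0.254) and the block edge is at x = 0.4425, so the slide is about 56 mm. I'm moving to just behind the brass plate's far end with the fingers shut.

>>> move_arm --gripper '[0, 0, 0, 0, 0, 0, 0, 0]' --pt "4 -1.3 0" --pt "4 -1.3 0" --pt "4 -1.3 0" --pt "4 -1.3 0" --pt "4 -1.3 0" --pt "4 -1.3 0" --pt "4 -1.3 0" --pt "4 -1.3 0" --twist '[0, 0, 0, 0, 0, 0, 0, 0]'

```text
clock: 1.05
position: [0.5073, -0.3415, 0.2313]
tool_rot: [3.142, 0.0, 0.425]
force: [0.1, -0.6, 0.5]
grip_width: 0.0
finger_force: 0.0
```

>>> move_arm --gripper '[0, 0, 0, 0, 0, 0, 0, 0]' --pt "4 -1.3 0" --pt "4 -1.3 0" --pt "4 -1.3 0" --pt "0 0 2" --pt "0 0 2" --pt "0 0 2" --pt "0 0 2" --pt "0 0 0" --twist '[0, 0, 0, 6.9, 6.9, 6.9, 6.9, 0]'

```text
clock: 1.85
position: [0.5983, -0.2571, 0.1488]
tool_rot: [-3.141, 0.004, -0.059]
force: [0.0, 0.4, -0.2]
grip_width: 0.0001
finger_force: 0.0
```

>>> move_arm --gripper '[0, 0, 0, 0, 0, 0, 0, 0]' --pt "0.2 0.1 2" --pt "0 0 2" --pt "0 0 2" --pt "0 0 1.5" --pt "0 0 1" --pt "0 0 0.6" --pt "0 0 0.4" --pt "0 0 0" --twist '[0, 0, 0, 0, 0, 0, 0, 0]'

```text
clock: 2.65
position: [0.6016, -0.259, 0.0563]
tool_rot: [-3.142, -0.0, -0.057]
force: [0.8, -0.2, -0.5]
grip_width: 0.0002
finger_force: 0.0
```

Run:
```python
from h import *
grab('scene','scene1.png'); f=grab('wrist')
i=cv2.imread('pics/scene1.png')[150:350,180:420]
cv2.imwrite('pics/s1w.png',np.hstack([cv2.resize(i,(430,360)),cv2.resize(f['img'][:,:,::-1],(370,360))]))
s=monitor.observe();print(s['position'],s['force'])
```

```text
[ 0.60178245 -0.25906138  0.05685346] [ 0.10337427 -0.45498654 -0.58505706]
```

View pics/s1w.png

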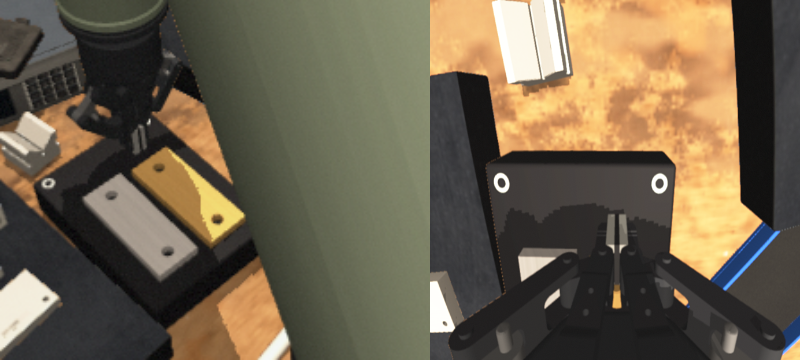

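Scene view: the shut fingers stand on bare granite just behind the brass plate's far end, clear of the steel plate. I'll open them slightly for a two-point push, lower, and slide.

>>> move_arm --gripper '[0.22, 0.22, 0.22, 0.22, 0.22, 0.22, 0.22, 0.22]' --pt "0 0 0.2" --pt "0 0 0.2" --pt "0 0 0.1" --pt "0 0 0" --pt "-0.3 0 0" --pt "-0.3 0 0" --pt "-0.3 0 0" --pt "-0.3 0 0" --twist '[0, 0, 0, 0, 0, 0, 0, 0]'

```text
clock: 3.55
position: [0.5892, -0.2583, 0.0513]
tool_rot: [-3.142, -0.0, -0.057]
force: [2.5, -1.7, -0.8]
grip_width: 0.0185
finger_force: 1.4
```

>>> move_arm --gripper '[0.22, 0.22, 0.22, 0.22, 0.22, 0.22, 0.22, 0.22]' --pt "-0.5 0 0" --pt "-0.6 0 0" --pt "-0.6 0 0" --pt "-0.6 0 0" --pt "-0.6 0 0" --pt "-0.5 0 0" --pt "-0.4 0 0" --pt "0 0 0" --twist '[0, 0, 0, 0, 0, 0, 0, 0]'

```text
clock: 4.35
position: [0.5509, -0.2562, 0.0513]
tool_rot: [-3.142, 0.001, -0.057]
force: [0.4, 1.1, 0.9]
grip_width: 0.019
finger_force: 0.0
```

Run:
```python
from h import *
f=grab('top','top2.png')
i=cv2.imread('pics/top2.png')[150:350,180:400]
cv2.imwrite('pics/t2.png',cv2.resize(i,None,fx=2.5,fy=2.5))
quad(roi(mask(f,'brass'),250,325,200,360),f,.06,'brass')
quad(roi(mask(f,'steel'),220,275,200,310),f,.06,'steel')
s=monitor.observe();print(s['position'],s['force'])
```

```text
brass c 471.6 -255.9 size [106.4  38.7] yaw -0.095
steel c 480.2 -212.5 size [42.3 18.6] yaw -0.602
[ 0.55116843 -0.2561325   0.0512484 ] [0.59078075 0.10921989 0.24341467]
```

View pics/t2.png

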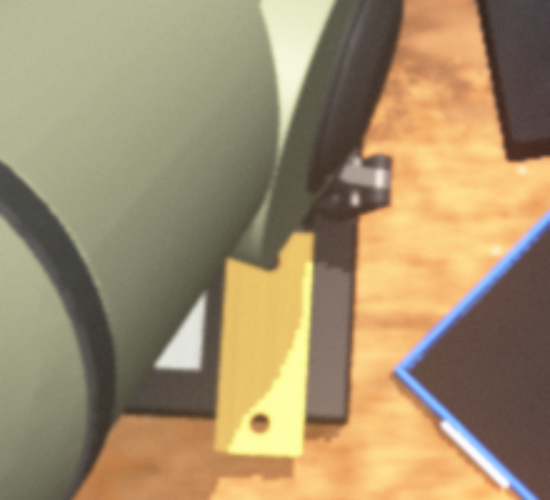

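The arm hides part of the view, but the brass near end is visible at about full-image row 332, now overhanging, and the steel plate seems unmoved. I'll measure the near end.

```bash
cat >> h.py <<'E'
def nearend(f,ya=-.062):
    m=roi(mask(f,'brass'),250,325,200,380)
    pts=np.argwhere(m>0)[:,::-1]; P=cast(f,pts,.06)[:,:2]
    ax=np.array([np.cos(ya),np.sin(ya)]); t=P@ax
    E=[]; R=[]
    for c in range(pts[:,0].min()+4,pts[:,0].max()-4): E.append((c,pts[pts[:,0]==c][:,1].max()+.5))
    for r in range(pts[:,1].max()-40,pts[:,1].max()-4):
        q=pts[pts[:,1]==r][:,0]; R.append((q.min()-.5,q.max()+.5,r))
    R=np.array(R); L=cast(f,R[:,[0,2]],.06)[:,:2]; Q=cast(f,R[:,[1,2]],.06)[:,:2]; N=cast(f,E,.06)[:,:2]
    ln=[cv2.fitLine(a.astype(np.float32),cv2.DIST_HUBER,0,.001,.001).ravel() for a in(L,Q,N)]
    yaw=[np.arctan(l[1]/l[0]) for l in ln[:2]]+[np.arctan(-ln[2][0]/ln[2][1])]
    print('near end c',np.median(N,0),'left',ln[0][2:],'right',ln[1][2:],'yaws',np.round(yaw,3))
E
python3 - <<'E'
from h import *
nearend(grab('top'))
E
```

```text
near end c [ 0.4191592  -0.25380343] left [ 0.4457324  -0.24554987] right [ 0.4510919 -0.2729029] yaws [-0.619 -0.071 -0.014]
```

>>> move_arm --gripper '[0.22, 0.22, 0.22, 0.22, 0.22, 0.22, 0.22, 0.22]' --pt "-0.4 0 0" --pt "-0.5 0 0" --pt "-0.5 0 0" --pt "-0.3 0 0" --pt "0 0 0" --pt "1 0 0" --pt "1 0 -1" --pt "0 0 -3" --twist '[0, 0, 0, 0, 0, 0, 0, 0]'

```text
clock: 5.25
position: [0.5552, -0.2553, 0.0897]
tool_rot: [-3.14, 0.003, -0.056]
force: [-1.4, 0.3, 0.4]
grip_width: 0.0188
finger_force: 0.0
```

>>> move_arm --gripper '[0.9, 0.9, 0.9, 0.9, 0.9, 0.9, 0.9, 0.9]' --pt "0 0 -3" --pt "0 -4 -2" --pt "0 4.5 0" --pt "0 4.5 0" --pt "0 4.5 0" --pt "0 4.5 0" --pt "-3 4 0" --pt "-4 0 0" --twist '[0, 0, 0, 0, 0, 0, 0, 0]'

```text
clock: 6.05
position: [0.4731, -0.4371, 0.1405]
tool_rot: [3.139, 0.0, -0.061]
force: [-1.1, 0.3, -0.9]
grip_width: 0.0767
finger_force: 0.0
```

Run:
```python
from h import *
f=grab('top','top3.png')
i=cv2.imread('pics/top3.png')[150:390,150:450]
cv2.imwrite('pics/t3.png',cv2.resize(i,None,fx=2,fy=2))
quad(roi(mask(f,'brass'),250,325,200,380),f,.06,'brass')
quad(roi(mask(f,'steel'),220,275,200,310),f,.06,'steel')
nearend(f)
s=monitor.observe();print(s['position'],s['force'],s['tool_rot'])
```

```text
brass c 462.1 -250.4 size [121.9  48.2] yaw -0.057
steel c 526.5 -197.0 size [120.4  46.6] yaw -0.066
near end c [ 0.40224451 -0.2491931 ] left [ 0.42934573 -0.22495958] right [ 0.42949033 -0.2717092 ] yaws [-0.039 -0.093 -0.077]
[ 0.46595811 -0.43545976  0.14041143] [-1.96908231 -5.72952244  0.86845382] [ 3.14081495  0.00490563 -0.0638393 ]
```

View pics/t3.png

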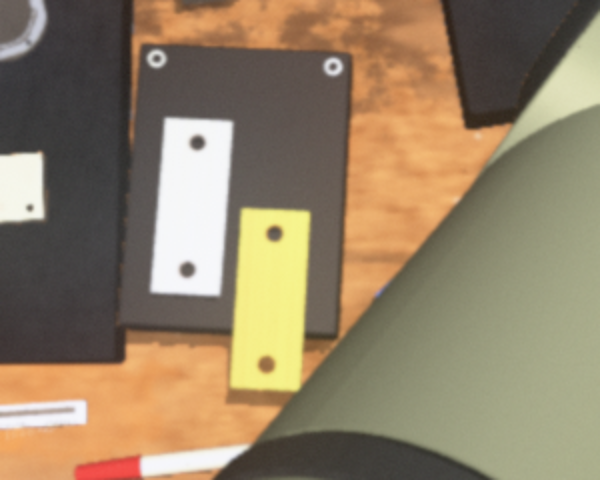

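The view shows the brass plate overhanging by about 40 mm (near end at x = 0.402) and the steel plate unmoved at (526.5, -197.0). Now I'll grip it about 17 mm from the near end.

>>> move_arm --gripper '[0.8, 0.8, 0.8, 0.8, 0.8, 0.8, 0.8, 0.8]' --pt "-1.1 -3.7 0" --pt "-1.1 -3.7 0" --pt "-1.1 -3.7 0" --pt "-1.1 -3.7 0" --pt "-1.1 -3.7 0" --pt "0 0 2" --pt "0 0 2" --pt "0 0 0" --twist '[0, 0, 0, 0, 0, 0, 0, 0]'

```text
clock: 6.9
position: [0.4299, -0.2434, 0.0998]
tool_rot: [-3.141, 0.003, -0.056]
force: [-0.5, -0.9, 0.7]
grip_width: 0.0682
finger_force: 0.0
```

>>> move_arm --gripper '[0.8]' --pt "0 0 0" --twist '[0]'

```text
clock: 7.0
position: [0.4305, -0.2442, 0.1016]
tool_rot: [-3.141, 0.0, -0.057]
force: [0.2, -0.4, -0.1]
grip_width: 0.0682
finger_force: 0.0
```

>>> move_arm --gripper '[0.8, 0.8, 0.8, 0.8, 0.8, 0.8, 0.8, 0.8]' --pt "-1.1 0.4 0" --pt "0 0 1.2" --pt "0 0 1.2" --pt "0 0 1.2" --pt "0 0 1" --pt "0 0 0.8" --pt "0 0 0" --pt "0 0 0" --twist '[0, 0, 0, 0, 0, 0, 0, 0]'

```text
clock: 7.8
position: [0.4188, -0.2475, 0.0472]
tool_rot: [-3.141, 0.0, -0.057]
force: [-0.3, 0.4, -1.1]
grip_width: 0.0683
finger_force: 0.0
```

Run:
```python
from h import *
f=grab('wrist'); g=grab('scene')
cv2.imwrite('pics/w4.png',np.hstack([cv2.resize(f['img'][:,:,::-1],(400,360)),cv2.resize(g['img'][180:360,180:380,::-1],(400,360))]))
s=monitor.observe();print(s['position'],s['force'],s['tool_rot'])
```

```text
[ 0.41907177 -0.24762418  0.04761413] [ 0.04766312  0.1089849  -0.85314905] [ 3.14139315e+00 -5.23171970e-04 -5.68834728e-02]
```

View pics/w4.png

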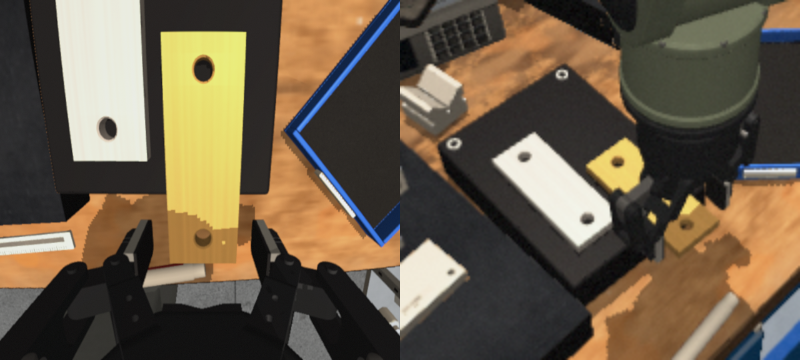

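Wrist view: the brass near end lies centred between the open fingers, over the overhang and in front of the block. Closing with a firm grip.

>>> move_arm --gripper '[0.5, 0.4, 0.4, 0.4, 0.4, 0.4, 0.4, 0.4]' --pt "0 0 0" --pt "0 0 0" --pt "0 0 0" --pt "0 0 0" --pt "0 0 0" --pt "0 0 0" --pt "0 0 0" --pt "0 0 0" --twist '[0, 0, 0, 0, 0, 0, 0, 0]' --squeeze 90

```text
clock: 8.7
position: [0.419, -0.2477, 0.0479]
tool_rot: [3.141, -0.001, -0.057]
force: [-2.7, 0.2, 12.1]
grip_width: 0.0432
finger_force: 89.5
```

Run:
```python
from h import *
f=grab('wrist'); g=grab('scene')
cv2.imwrite('pics/w5.png',np.hstack([cv2.resize(f['img'][180:,120:520,::-1],(440,330)),cv2.resize(g['img'][230:330,250:370,::-1],(360,330))]))
s=monitor.observe();print(s['position'],s['force'],s['moment'],s['tool_rot'],s['grip_width'])
```

```text
[ 0.41900444 -0.2476691   0.04793847] [-3.2404706   1.52312618 12.30734968] [0.29981674 0.42787226 0.03535209] [ 3.14129176e+00 -7.16362611e-04 -5.70307432e-02] 0.043638685386476916
```

View pics/w5.png

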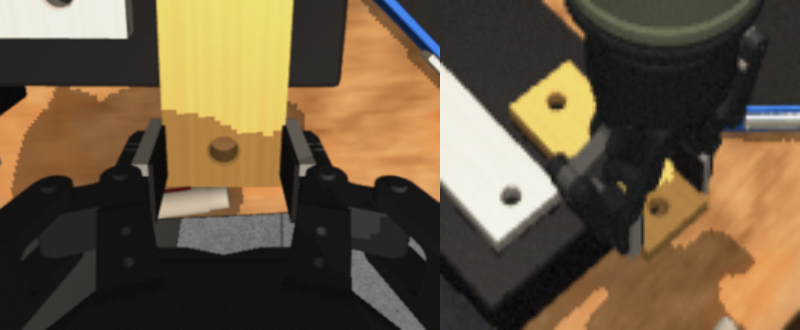

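The pads hold both plate edges near their tips. Small trial lift.

>>> move_arm --gripper '[0.4, 0.4, 0.4, 0.4, 0.4, 0.4, 0.4, 0.4]' --pt "0 0 -0.2" --pt "0 0 -0.3" --pt "0 0 -0.5" --pt "0 0 -0.8" --pt "0 0 -1" --pt "0 0 -1" --pt "0 0 0" --pt "0 0 0" --twist '[0, 0, 0, 0, 0, 0, 0, 0]'

```text
clock: 9.6
position: [0.419, -0.2476, 0.0856]
tool_rot: [3.141, -0.001, -0.057]
force: [-0.4, -0.2, -3.4]
grip_width: 0.0427
finger_force: 91.8
```

Run:
```python
from h import *
f=grab('wrist'); g=grab('scene')
cv2.imwrite('pics/w6.png',np.hstack([cv2.resize(f['img'][:,:,::-1],(400,360)),cv2.resize(g['img'][180:360,180:380,::-1],(400,360))]))
s=monitor.observe();print(s['position'],s['force'],s['moment'],s['tool_rot'],s['grip_width'],s['finger_force'])
m=cv2.inRange(cv2.cvtColor(f['img'],cv2.COLOR_RGB2HSV),(18,100,60),(34,255,255))
c=max(cv2.findContours(m,0,1)[0],key=cv2.contourArea)
print(cv2.approxPolyDP(c,6,True).reshape(-1,2).tolist(), f['K'].tolist(), f['eye'],f['rotation'])
```

```text
[ 0.41868625 -0.24745483  0.0851164 ] [-0.62591064 -0.72633474 -2.71548081] [0.03083937 0.09815169 0.05603276] [-3.14145016e+00  2.88246134e-04 -5.69359036e-02] 0.043115891979123494 91.84144288301468
[[258, 43], [267, 283], [298, 282], [335, 301], [368, 303], [379, 293], [393, 46]] [[350.2584584882598, 0.0, 322.9056087670777], [0.0, 350.2584584882598, 238.2803352152415], [0.0, 0.0, 1.0]] [ 0.49218883 -0.25125654  0.22766952] [-2.95815775e-01 -4.71532516e-04 -1.62680521e+00]
```

View pics/w6.png

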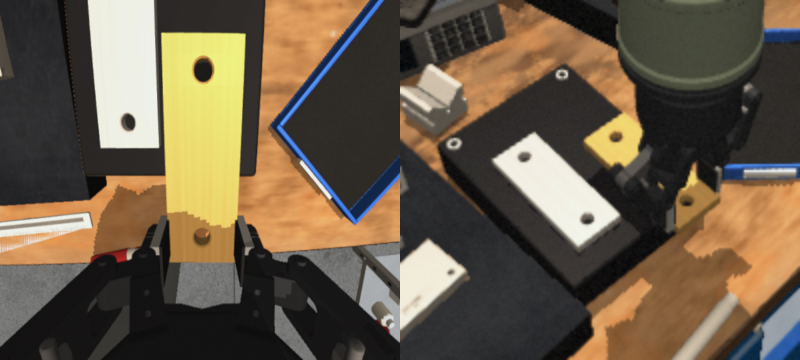

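The plate is lifted level (its far end stays at the same wrist-view row) and the steel plate is left in place. Carry it to the tray: lift, shift, turn.

>>> move_arm --gripper '[0.4, 0.4, 0.4, 0.4, 0.4, 0.4, 0.4, 0.4]' --pt "0 0 -1.5" --pt "0 0 -1.5" --pt "0 0 -1.5" --pt "0.8 2.5 -1" --pt "0.9 3 0" --pt "0.9 3 0" --pt "0.9 3 0" --pt "0.8 2.8 0" --twist '[0, 0, 0, 0, 0, 0, 0, 0]'

```text
clock: 10.5
position: [0.4536, -0.394, 0.1397]
tool_rot: [-3.141, 0.001, -0.057]
force: [0.7, -0.1, -3.5]
grip_width: 0.0434
finger_force: 92.5
```

>>> move_arm --gripper '[0.4, 0.4, 0.4, 0.4, 0.4, 0.4, 0.4, 0.4]' --pt "0 0 0" --pt "0 0 0" --pt "0 0 0" --pt "0 0 0" --pt "0 0 0" --pt "0 0 0" --pt "0 0 0" --pt "0 0 0" --twist '[4, 6, 7, 7, 7, 6, 5, 0]'

```text
clock: 11.3
position: [0.4534, -0.3924, 0.1396]
tool_rot: [3.141, 0.001, -0.791]
force: [0.9, 0.3, -3.6]
grip_width: 0.0434
finger_force: 92.6
```

Run:
```python
from h import *
f=grab('wrist','w7.png')
s=monitor.observe();print(s['position'],s['force'],s['tool_rot'],s['qpos'])
def edges(f):
    m=mask(f,'blue'); m=cv2.morphologyEx(m,cv2.MORPH_CLOSE,np.ones((3,3)))
    return m
quad(cv2.inRange(cv2.cvtColor(f['img'],cv2.COLOR_RGB2HSV),(18,100,60),(34,255,255)),f,s['position'][2]+.013,'brass')
quad(edges(f),f,.02,'tray');
```

```text
[ 0.45353435 -0.39241897  0.13976876] [-0.77026324  0.12905764 -2.71356265] [ 3.14117536e+00  8.83034429e-04 -7.87701362e-01] [ 0.47522842  0.60162193  0.20218079  1.75766435 -0.15883549  0.79914534
 -1.60451457]
brass c 489.9 -430.4 size [99.2 46.2] yaw -0.795
tray c 485.2 -430.0 size [178.3 129.3] yaw -0.786
```

View pics/w7.png

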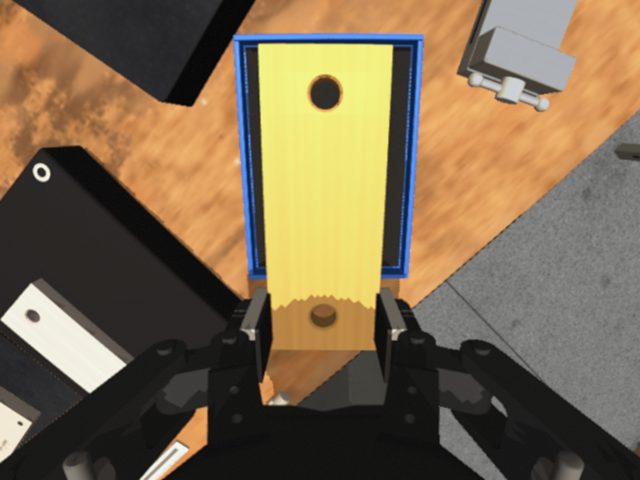

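Wrist view: the plate is aligned with the tray (tray rim at (235–423, 35–278)), offset by about 5 mm. Correct that and lower.

>>> move_arm --gripper '[0.4, 0.4, 0.4, 0.4, 0.4, 0.4, 0.4, 0.4]' --pt "0.5 0.4 0" --pt "0 0 2" --pt "0 0 2" --pt "0 0 2" --pt "0 0 2" --pt "0 0 2" --pt "0 0 1.5" --pt "0 0 0.6" --twist '[0, 0, 0, 0, 0, 0, 0, 0]'

```text
clock: 12.15
position: [0.4537, -0.3991, 0.0178]
tool_rot: [3.141, 0.002, -0.789]
force: [0.8, 0.4, -2.6]
grip_width: 0.0433
finger_force: 92.6
```

>>> move_arm --gripper '[0.4, 0.4, 0.4, 0.4, 0.4, 0.4]' --pt "0 0 0.3" --pt "0 0 0.3" --pt "0 0 0.2" --pt "0 0 0.2" --pt "0 0 0" --pt "0 0 0" --twist '[0, 0, 0, 0, 0, 0]'

```text
clock: 12.75
position: [0.4544, -0.3992, 0.0095]
tool_rot: [-3.142, -0.0, -0.79]
force: [0.3, 0.2, -2.7]
grip_width: 0.0435
finger_force: 92.6
```

>>> move_arm --gripper '[0.4, 0.4, 0.4, 0.4, 0.4, 0.4]' --pt "0 0 0.2" --pt "0 0 0.2" --pt "0 0 0.1" --pt "0 0 0.1" --pt "0 0 0" --pt "0 0 0" --twist '[0, 0, 0, 0, 0, 0]'

```text
clock: 13.35
position: [0.4543, -0.3991, 0.0033]
tool_rot: [3.142, 0.0, -0.79]
force: [0.4, -0.3, -3.3]
grip_width: 0.0432
finger_force: 92.6
```

>>> move_arm --gripper '[0.4, 0.4, 0.4, 0.4]' --pt "0 0 0.1" --pt "0 0 0.1" --pt "0 0 0" --pt "0 0 0" --twist '[0, 0, 0, 0]'

```text
clock: 13.75
position: [0.4544, -0.3992, 0.0024]
tool_rot: [-3.141, -0.0, -0.79]
force: [-5.2, 5.9, 20.5]
grip_width: 0.0432
finger_force: 96.2
```

Floor contact. Ease off slightly and release.

>>> move_arm --gripper '[0.4, 0.4, 0.58, 0.62, 0.7, 0.7, 0.7, 0.7]' --pt "0 0 -0.08" --pt "0 0 0" --pt "0 0 0" --pt "0 0 0" --pt "0 0 0" --pt "0 0 0" --pt "0 0 0" --pt "0 0 0" --twist '[0, 0, 0, 0, 0, 0, 0, 0]' --squeeze 30

```text
clock: 14.55
position: [0.4543, -0.3991, 0.0021]
tool_rot: [-3.142, 0.0, -0.79]
force: [0.4, 0.4, -0.6]
grip_width: 0.0597
finger_force: 0.0
```

>>> move_arm --gripper '[0.7, 0.7, 0.7, 0.7, 0.7, 0.7, 0.7, 0.7]' --pt "0 0 -0.5" --pt "0 0 -1" --pt "0 0 -2" --pt "0 0 -3" --pt "0 0 -3" --pt "0 0 -4" --pt "0 0 -4" --pt "0 0 0" --twist '[0, 0, 0, 0, 0, 0, 0, 0]'

```text
clock: 15.35
position: [0.4559, -0.4008, 0.1832]
tool_rot: [-3.14, -0.008, -0.791]
force: [0.6, -0.5, 0.1]
grip_width: 0.06
finger_force: 0.0
```

Run:
```python
from h import *
f=grab('wrist','w8.png'); g=grab('scene')
s=monitor.observe();print(s['position'],s['force'],s['clock'])
quad(cv2.inRange(cv2.cvtColor(f['img'],cv2.COLOR_RGB2HSV),(18,100,60),(34,255,255)),f,.014,'brass')
quad(cv2.morphologyEx(mask(f,'blue'),cv2.MORPH_CLOSE,np.ones((3,3))),f,.02,'tray')
quad(roi(mask(g,'steel'),220,295,240,310),g,.06,'steel')
cv2.imwrite('pics/w8.png',np.hstack([cv2.resize(f['img'][:,:,::-1],(400,360)),cv2.resize(g['img'][170:370,200:420,::-1],(400,360))]))
```

```text
[ 0.45460881 -0.39929026  0.17871172] [-0.45797473  0.73176251 -0.83579809] 15.45
brass c 483.8 -429.9 size [120.9  48.2] yaw -0.796
tray c 485.1 -430.2 size [178.3 129. ] yaw -0.786
steel c 526.9 -197.4 size [119.3  45.8] yaw -0.06
```

View pics/w8.png

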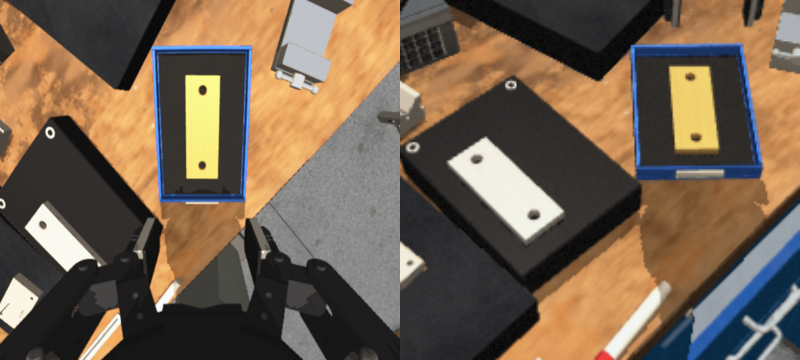

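The brass plate lies flat and centred in the tray, the steel plate hasn't moved, and the gripper is clear. Handing in.

```bash
python3 -c "
from h import *
print(bot.job_done())"
```

```text
the job is handed in; nothing more can be done
None
```

The brass plate is lying flat and centred on the blue tray's floor, the steel plate is still in its place on the granite block, and the job was handed in after about 15.5 s on the robot's clock; the verdict was not shown.

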